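# Clamp an oven scraper and draw its telescoping handle out

### The arm

A 7-joint arm with a two-finger parallel gripper is mounted at the origin on a cart in front of the work surface, level with it; the furniture and walls round the work are solid. World frame = base frame: x ahead of the robot, y to its left, z up, the work surface at z = 0. Lengths are in m, angles in rad, forces in N, time in s.
With the tool pointing down it reaches from about 0.4 to 0.875 m from the base axis. Payload 19.3 kg.
Tool frame: the origin (TCP) lies on the centre line of the jaws, within the pads' length; the fingertips stand 17 mm ahead of it and the grasp point (between the pads) lies 2 mm behind it; z points along the fingers, y is the line along which they close (so a half turn about z gives the same grasp; the last joint's range is limited). The gripper opens to 85 mm and grips with 20 to 120 N. Pads are 22 mm wide; open, the fingers measure 114 mm over their backs; the gripper's body (76 mm by 85 mm) begins 54 mm behind the grasp point. The pads swing forward as they close: fully open they stand 13 mm farther back than shut.
Start: joints at [-1.328, 0.521, -0.036, 1.599, 0.021, 1.021, -0.113], TCP at [0.192, 0.595, 0.221] pointing down, gripper open.
Joint ranges: [-2.91, 2.91], [-0.3, 2.13], [-1.5, 1.42], [0.17, 2.43], [-1.26, 4.41], [0.16, 1.93], [-2.52, 2.52]. Speed limits (rad/s): [1.89, 1.89, 2.39, 2.39, 3.01, 3.01, 3.01].

### API

Orientations are given as [roll, pitch, yaw] about the fixed x, y, z axes, in that order (R = Rz(yaw) Ry(pitch) Rx(roll)).
In Python, from plant import r, vision gives the robot as it stands.
- The arm moves only by the tool carry_out, never from a script. Its argument "series" is a list that holds one entry, the list of rows, each a list of 7 numbers: the closure, from -1 (fully open) to 1 (shut), then the shift along the tool's x, y, z as a fraction of full scale, then the turn, a rotation vector about the tool's x, y, z as a fraction of full scale. In form: [[[claw, x, y, z, ax, ay, az], ...]]. A call has 1 to 8 rows; each row shifts and turns the commanded pose from where the row before left it, along the tool's axes as they then stand; what a row does not reach is not made up. Full scale, the value 1, is 20 mm for a shift and 360 degrees for a turn. A row lasts 1/8 s, in which the tool goes at most 62.5 mm and 10.7 degrees, less where a joint would pass 70% of its speed; a pose out of reach is approached as far as the arm can. A call with a number of a shift or a turn outside -1 to 1 is refused whole. A call with a gripper value outside its range is refused whole. The fingers move at their own pace and stop on an object; "grip_force" is the grip in N (left out, the last holds). Time passes only in rows, so rows that do not move let the fingers close. It gives the time, the measured TCP pose, the force, the opening and the grip force at its end, in the units of the state.
- r.observe(): the state, without advancing time (a new reading comes with each control period).
- vision.camera(name): name is "scene" or "top" or "wrist"; returns a dict with "image" (480x640x3 uint8, red, green, blue), "z_map" (480x640 float32, m along the optical axis (not along the pixel's ray), 0 where there is no reading), "vfov" (degrees; the focal length in pixels is half the picture's height over the tangent of half this angle, whatever the lens; pixels are square), "cx", "cy" (the principal point, pixels), "dist" ([k1, k2, p1, p2, k3] as OpenCV has them; the pictures are not rectified), "R" (3x3) and "t" (3): a world point X has camera coordinates R X + t. Camera axes: x right, y down, z forward; pixel columns grow to the right and rows downward; lengths in m; the calibration is good to about 2 mm. A picture is of the moment at which its call begins.
- r.close_job(): hands the job in; it is judged then, once.
The state is a dict: "clock": time; "qpos": joint angles; "qd": joint speeds; "tau": joint torques, N m; "position": TCP position; "tool_rot": TCP orientation; "ft_force": force on the tool from outside, world axes, zero at the start; "ft_torque": the same for the moment, N m; "gripper_width": finger opening in m; "finger_force": force on a finger pad.
Only numpy, scipy, OpenCV 4.12 (cv2) and the standard library are available. Lean on these libraries where they do the work, as an engineer would, in place of code of your own. Each camera call takes 0.05 s, during which the arm holds its last target. There are 200 camera calls.

### The job

Crank the little green worktop vise clockwise until it stops, so that its jaw clamps the shaft of the oven scraper lying in it. Then take the scraper's handle by its red side button, squeezing the button in, and pull the handle straight out of the shaft, past the first stop to the second stop at the end of its travel. Finish while holding it there: the program ends with the handle still gripped, fully drawn out against its spring, the shaft still clamped in the vise and not dragged through it, and the apple, garlic and tin left alone.

Things in the scene. Friction and masses are not known exactly. Their poses are not given: they have to be found in the camera images.
- vise: Green cast vise fixed to the worktop, 150 (x, from -119 to +31 mm) x 96 (y) x 71 mm, with a crank post 76 mm tall, crank knob on top reaching 127 mm. Origin on the worktop under the clamped shaft. Its axes: the scraper's shaft lies along y, with the blade at +y and the handle at -y; the fixed jaw is at +x (face at x=+10 mm), the moving jaw and crank at -x. Jaws are 56 mm long (y), tops below 72 mm.
- crank_axis (a point): Point on the vertical axis of the crank, at the height of the middle of the knob (109 mm above the worktop); 75 mm to the vise's -x. The axes are the vise's.
- knob_center (a point): Centre of the black crank knob: upright, round, 36 mm tall, 20 mm thick, spins freely on its pin at the end of the 40 mm crank arm, so it can be gripped from above and led round in a circle without turning the gripper. Its underside is 91 mm above the worktop, just above the crank arm.
- crank (a joint): Crank angle (rad), grows clockwise seen from above, from a start between 0 and 0.8 to the end stop at 5.0. Each rad slides the jaw 5 mm towards the shaft; the jaw closes on the shaft at about 4.2 and from there its sprung pad squeezes with 40 N per rad, about 30 N at the end stop. Stays where it is left; turning it takes about 6 to 10 N at the knob.
- vise_pad: Dark rubber pad, 52 mm long and 18 mm tall, on the face of the moving jaw; the origin is the vise's when fully open and moves with the jaw along the vise's x.
- scraper: Loose long-reach oven scraper, about 0.33 kg, lying level in the vise with a few mm of play: steel shaft 14 x 14 mm, steel blade 60 mm wide at its +y end, telescoping handle at its -y end. Origin: on the shaft axis at the middle of the clamped part, 55 mm above the worktop. Axes: y along the shaft from handle to blade, x to the fixed jaw, z up. Clamping shifts it a few mm to +x.
- grip (a point): Middle of the handle at the red button, on the handle's axis 55 mm above the worktop and 125 mm from the scraper's origin to -y when pushed in. The handle is black, 130 mm long (65 mm either way from here along y), 24 mm wide (x), 28 mm tall. The red button is 18 mm long, 12 mm tall and stands 5.5 mm out of the handle's -x side (the side of the vise's crank). Moves with the handle; axes as the scraper's.
- handle (a joint): How far the handle is drawn out (m) along the scraper's -y: 0 pushed in and locked (when the button is out), about 0.047 first stop (a spring-loaded bump that needs about 6 N extra to pull past), 0.09 second stop (hard end). A spring draws it back in with 3.6 N at 0 and 6.3 N at 0.09; nothing catches it at the second stop.
- button (a joint): How far the red button is pressed in (m), towards the scraper's +x: 0 out (locked), 0.004 fully in; released above 0.003. Fully in takes 6 N. Gripping the handle across its width (along x) with a finger on the button presses it.
- apple: Apple, 75 mm, loose bystander; origin at its underside.
- garlic: Garlic bulb, 60 mm, loose bystander; origin at its underside.
- tin: Tin, 75 mm wide, 58 mm tall, loose bystander; origin at its underside.

How it is judged:
By the outcome, as a careful person would: the job done as asked, in the order asked, and still so for the second after the job is handed in, while the arm keeps its last pose, push and grip.
It also fails if it takes over 58 s, if anything falls off the work surface, if the arm or the gripper's body presses on something with over 40 N, if the wrist force passes 120 N, or if a joint passes its speed limit or range.

## Working session

There is one attempt and no reset: what is moved stays moved. The work goes in short steps, Python scripts to look and compute and a tool call to move; the robot and the scene stay as the last step left them, time stands still between calls to the robot, and variables do not carry over. Pictures are saved under pics/ and viewed, at most 10 in all, crops included, and the job is handed in when it is done.

Besides the shell and the picture viewer there is one more tool, called after "Call:" as name(argument=value, ...), one argument or row to a line, values as JSON. carry_out: Moves the arm, as the interface text tells. Shift numbers are shares of 20 mm and turn numbers shares of 360 degrees, none past 1 either way. Its arguments: {"type":"object","properties":{"series":{"type":"array"},"grip_force":{"type":"number"}},"required":["series"]}

```bash
ls; mkdir -p pics; cat > h.py <<'E'
import numpy as np, cv2
from plant import r, vision
def cam(n):
    c=vision.camera(n); f=240/np.tan(np.radians(c["vfov"])/2)
    c["K"]=np.array([[f,0,c["cx"]],[0,f,c["cy"]],[0,0,1.]]); c["dist"]=np.array(c["dist"],float); c["R"]=np.array(c["R"]);c["t"]=np.array(c["t"]); return c
def rays(c,uv):
    p=cv2.undistortPoints(np.array(uv,float).reshape(-1,1,2),c["K"],c["dist"]).reshape(-1,2)
    return -c["R"].T@c["t"], np.c_[p,np.ones(len(p))]@c["R"]
def plane(c,uv,z):
    o,d=rays(c,uv); return o+d*((z-o[2])/d[:,2])[:,None]
def depthpts(c,uv):
    uv=np.array(uv).astype(int); o,d=rays(c,uv); return o+d*c["z_map"][uv[:,1],uv[:,0]][:,None]
def proj(c,X):
    return cv2.projectPoints(np.array(X,float).reshape(-1,1,3),cv2.Rodrigues(c["R"])[0],c["t"],c["K"],c["dist"])[0].reshape(-1,2)
def save(c,n): cv2.imwrite(f"pics/{n}.png",c["image"][:,:,::-1])
E
python3 - <<'E'
from h import *
for n in("top","scene"):
    c=cam(n); save(c,n+"0"); print(n,-c["R"].T@c["t"],c["vfov"])
s=r.observe(); print(s["clock"],s["position"],s["tool_rot"],s["ft_force"],s["gripper_width"])
E
```

```text
pics
top [ 0.42594638 -0.02275152  1.03932449] 57.60510724775695
scene [-0.02500743 -0.48985758  0.73993907] 46.767406256508295
0.1 [0.19224552 0.59437364 0.22038457] [-3.14058097e+00  5.50143370e-05  2.82879211e+00] [0.83826885 0.17995459 1.13296877] 0.08526010221527275
```

View pics/top0.png

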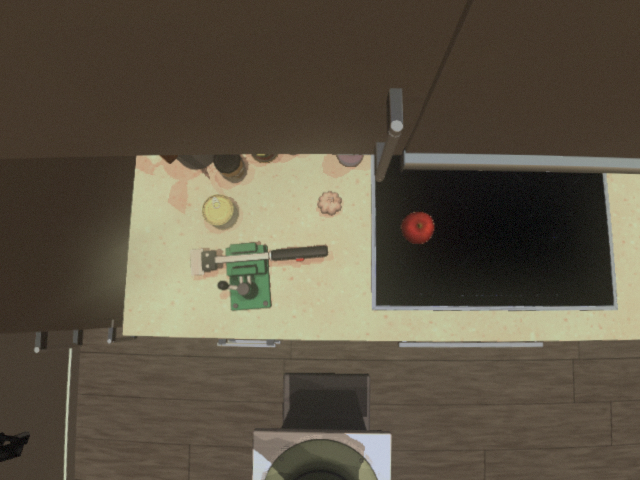

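View pics/scene0.png

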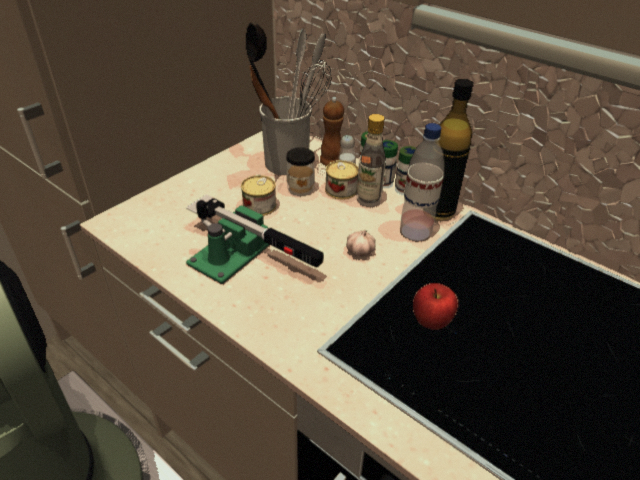

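The top view (up = world +x, left = +y) shows the crank post near (246,289), the black knob at (223,286), the shaft from about (205,262) to (270,256), the black handle from (272,256) to (327,251), and the red button at (300,259). The tin is at (218,211), the garlic at (330,203) and the apple at (418,228). The scene view agrees.

```bash
python3 - <<'E'
from h import *
t=cam("top"); s=cam("scene")
def xy(m):
    v,u=np.nonzero(m); return np.c_[u,v]
def roi(m,u0,u1,v0,v1):
    z=np.zeros_like(m); z[v0:v1,u0:u1]=m[v0:v1,u0:u1]; return z
for n,c,kr,hr,rr in(("top",t,(212,232,278,296),(268,335,240,268),(285,315,250,270)),("scene",s,(200,225,210,240),(262,325,225,270),(275,300,235,265))):
    hsv=cv2.cvtColor(c["image"],cv2.COLOR_RGB2HSV); H,S,V=[hsv[:,:,i].astype(int) for i in range(3)]
    red=roi(((H<8)|(H>172))&(S>130)&(V>60),*rr); p=xy(red); print(n,"red",len(p),p.mean(0),p.min(0),p.max(0), plane(c,[p.mean(0)],.055)[0])
    dk=roi(V<60,*hr); p=xy(dk); q=cv2.minAreaRect(p.astype(np.float32)); b=cv2.boxPoints(q); print("handle",q, "\n",plane(c,b,.069))
    d=depthpts(c,p); ok=(d[:,2]>.04)&(d[:,2]<.09); print("h depth med",np.median(d[ok],0), d[ok].min(0),d[ok].max(0))
    dk=roi(V<60,*kr); p=xy(dk); print("knob",len(p),p.mean(0),p.min(0),p.max(0),plane(c,[p.mean(0)],.12)[0]); d=depthpts(c,p); d=d[d[:,2]>.085]; print("knob depth",len(d),np.median(d,0),d.min(0),d.max(0))
    g=(H>50)&(H<90)&(S>100)&(V>30); p=xy(roi(g,180,290,190,320)); d=depthpts(c,p)
    b=d[abs(d[:,2]-np.percentile(d[:,2],30))<.2]; print("green",len(d),d.min(0),d.max(0)); bl=d[d[:,2]<.025]; q=cv2.minAreaRect((d[d[:,2]<.08][:,:2]*1000).astype(np.float32)); print(q)
    po=d[(d[:,2]>.072)&(d[:,2]<.083)]; print("post",len(po),po.mean(0) if len(po) else 0)
cv2.imwrite("pics/crop.png",cv2.resize(np.hstack([t["image"][190:320,180:340],s["image"][180:310,180:340]])[:,:,::-1],None,fx=2.5,fy=2.5,interpolation=cv2.INTER_CUBIC))
E
```

```text
top red 15 [299.26666667 259.46666667] [296 259] [303 260] [0.54176439 0.05410371 0.055     ]
handle ((0.0, 0.0), (0.0, 0.0), 0.0) 
 [[1.26878858 0.92474585 0.069     ]
 [1.26878858 0.92474585 0.069     ]
 [1.26878858 0.92474585 0.069     ]
 [1.26878858 0.92474585 0.069     ]]Traceback (most recent call last):
  File "<stdin>", line 11, in <module>
  File "h.py", line 12, in depthpts
    uv=np.array(uv).astype(int); o,d=rays(c,uv); return o+d*c["z_map"][uv[:,1],uv[:,0]][:,None]
                                     ~~~~^^^^^^
  File "h.py", line 7, in rays
    p=cv2.undistortPoints(np.array(uv,float).reshape(-1,1,2),c["K"],c["dist"]).reshape(-1,2)
      ~~~~~~~~~~~~~~~~~~~^^^^^^^^^^^^^^^^^^^^^^^^^^^^^^^^^^^^^^^^^^^^^^^^^^^^^
cv2.error: OpenCV(4.12.0) /io/opencv/modules/calib3d/src/undistort.dispatch.cpp:347: error: (-215:Assertion failed) CV_IS_MAT(_src) && CV_IS_MAT(_dst) && (_src->rows == 1 || _src->cols == 1) && (_dst->rows == 1 || _dst->cols == 1) && _src->cols + _src->rows - 1 == _dst->rows + _dst->cols - 1 && (CV_MAT_TYPE(_src->type) == CV_32FC2 || CV_MAT_TYPE(_src->type) == CV_64FC2) && (CV_MAT_TYPE(_dst->type) == CV_32FC2 || CV_MAT_TYPE(_dst->type) == CV_64FC2) in function 'cvUndistortPointsInternal'
```

```bash
cat > m.py <<'E'
from h import *
t=cam("top"); s=cam("scene")
def xy(m):
    v,u=np.nonzero(m); return np.c_[u,v]
def roi(m,u0,u1,v0,v1):
    z=np.zeros_like(m); z[v0:v1,u0:u1]=m[v0:v1,u0:u1]; return z
for n,c,kr,hr in(("top",t,(212,232,278,296),(268,335,240,268)),("scene",s,(200,225,210,240),(262,325,225,270))):
    hsv=cv2.cvtColor(c["image"],cv2.COLOR_RGB2HSV); H,S,V=[hsv[:,:,i].astype(int) for i in range(3)]
    print(n,"V pct handle",np.percentile(V[hr[2]:hr[3],hr[0]:hr[1]],[1,10,25,50]),"knob",np.percentile(V[kr[2]:kr[3],kr[0]:kr[1]],[1,10,25,50]))
    p=xy(roi(c["z_map"]>0,*hr)); d=depthpts(c,p); d=d[(d[:,2]>.05)&(d[:,2]<.085)]
    if len(d): print("handle",len(d),"zmax",np.percentile(d[:,2],[50,95]),cv2.minAreaRect((d[:,:2]*1000).astype(np.float32)))
    p=xy(roi(c["z_map"]>0,*kr)); d=depthpts(c,p); d=d[d[:,2]>.095]; 
    if len(d): print("knob",len(d),np.median(d,0),d.min(0),d.max(0))
    g=(H>50)&(H<90)&(S>90)&(V>20); p=xy(roi(g,180,290,190,320)); d=depthpts(c,p)
    print("green",len(d),d.min(0),d.max(0),cv2.minAreaRect((d[d[:,2]<.08][:,:2]*1000).astype(np.float32)))
cv2.imwrite("pics/crop.png",cv2.resize(np.hstack([t["image"][190:320,180:340],s["image"][180:310,180:340]])[:,:,::-1],None,fx=2.5,fy=2.5,interpolation=cv2.INTER_CUBIC))
E
python3 m.py
```

```text
top V pct handle [ 69.   75.5  90.  189. ] knob [ 60.    71.   107.75 191.  ]
handle 672 zmax [0.06683976 0.07021722] ((553.421142578125, 57.922733306884766), (30.101539611816406, 135.574951171875), 5.706880569458008)
knob 70 [0.47756738 0.2109079  0.12202915] [0.46969602 0.20457561 0.09983602] [0.48630812 0.22174716 0.12888959]Traceback (most recent call last):
  File "m.py", line 14, in <module>
    g=(H>50)&(H<90)&(S>90)&(V>20); p=xy(roi(g,180,290,190,320)); d=depthpts(c,p)
                                                                   ~~~~~~~~^^^^^
  File "h.py", line 12, in depthpts
    uv=np.array(uv).astype(int); o,d=rays(c,uv); return o+d*c["z_map"][uv[:,1],uv[:,0]][:,None]
                                     ~~~~^^^^^^
  File "h.py", line 7, in rays
    p=cv2.undistortPoints(np.array(uv,float).reshape(-1,1,2),c["K"],c["dist"]).reshape(-1,2)
      ~~~~~~~~~~~~~~~~~~~^^^^^^^^^^^^^^^^^^^^^^^^^^^^^^^^^^^^^^^^^^^^^^^^^^^^^
cv2.error: OpenCV(4.12.0) /io/opencv/modules/calib3d/src/undistort.dispatch.cpp:347: error: (-215:Assertion failed) CV_IS_MAT(_src) && CV_IS_MAT(_dst) && (_src->rows == 1 || _src->cols == 1) && (_dst->rows == 1 || _dst->cols == 1) && _src->cols + _src->rows - 1 == _dst->rows + _dst->cols - 1 && (CV_MAT_TYPE(_src->type) == CV_32FC2 || CV_MAT_TYPE(_src->type) == CV_64FC2) && (CV_MAT_TYPE(_dst->type) == CV_32FC2 || CV_MAT_TYPE(_dst->type) == CV_64FC2) in function 'cvUndistortPointsInternal'
```

```bash
sed -i 's/^    g=.*/    I=c["image"].astype(int); g=(I[:,:,1]>I[:,:,0]+20)\&(I[:,:,1]>I[:,:,2]+8); p=xy(roi(g,180,290,190,320)); print(len(p)); d=depthpts(c,p) ; d=d[d[:,2]>-.01]/' m.py
cat >> m.py <<'E'
    b=d[d[:,2]<.022]; print("base",len(b),cv2.minAreaRect((b[:,:2]*1000).astype(np.float32)))
    for z0,z1 in((.06,.074),(.074,.085)):
        b=d[(d[:,2]>z0)&(d[:,2]<z1)]; print(z0,len(b), b.mean(0) if len(b) else 0, b.min(0) if len(b) else 0,b.max(0) if len(b) else 0)
E
sed -i '/^cv2.imwrite/d' m.py; sed -i '/^    b=/!b' m.py; echo 'cv2.imwrite("pics/crop.png",cv2.resize(np.hstack([t["image"][190:320,180:340],s["image"][180:310,180:340]])[:,:,::-1],None,fx=2.5,fy=2.5,interpolation=cv2.INTER_CUBIC))' >> m.py
python3 m.py
```

```text
top V pct handle [ 68.  76.  89. 189.] knob [ 60.    71.   109.25 190.  ]
handle 675 zmax [0.06698977 0.07029176] ((553.2448120117188, 58.472537994384766), (30.03392219543457, 136.8026580810547), 6.072756290435791)
knob 70 [0.47747752 0.2109696  0.12173936] [0.46964933 0.20462928 0.10055991] [0.48632613 0.22142214 0.13004434]
1450
green 1450 [ 0.42594638 -0.02275152  0.00511118] [0.57716664 0.22581987 1.03932449] ((502.9722900390625, 177.46865844726562), (146.16238403320312, 93.27667236328125), 5.451186656951904)
base 765 ((501.43505859375, 177.3758544921875), (143.1442108154297, 93.27832794189453), 5.497549057006836)
0.06 353 [0.54206804 0.18126972 0.06804706] [0.45674124 0.15194986 0.06234435] [0.57716664 0.21174881 0.0732376 ]
0.074 5 [0.48384249 0.19131779 0.07756995] [0.45875519 0.18299078 0.07419646] [0.51654138 0.19604274 0.08345885]
scene V pct handle [  7.  18.  27. 147.] knob [ 5.49 14.9  46.   84.  ]
handle 980 zmax [0.06661826 0.07052292] ((555.5030517578125, 66.53343200683594), (34.1657829284668, 159.4263153076172), 1.9971647262573242)
knob 59 [0.47543797 0.20443727 0.1039587 ] [0.46943577 0.20071291 0.09503768] [0.48612664 0.21137762 0.11403211]
2067
green 2067 [-0.02500743 -0.48985758  0.00445973] [0.57824765 0.21978916 0.73993907] ((502.0397033691406, 173.0476837158203), (150.6154022216797, 95.19999694824219), 4.332374095916748)
base 1143 ((495.3842468261719, 172.6735076904297), (136.4834442138672, 95.54035949707031), 5.271529197692871)
0.06 445 [0.52655389 0.1739694  0.0681251 ] [0.45711622 0.14725568 0.06004343] [0.57824765 0.20770165 0.07377668]
0.074 18 [0.46675067 0.16305059 0.07557758] [0.45994389 0.15771799 0.07408806] [0.47594961 0.17889737 0.07869823]
```

View pics/crop.png

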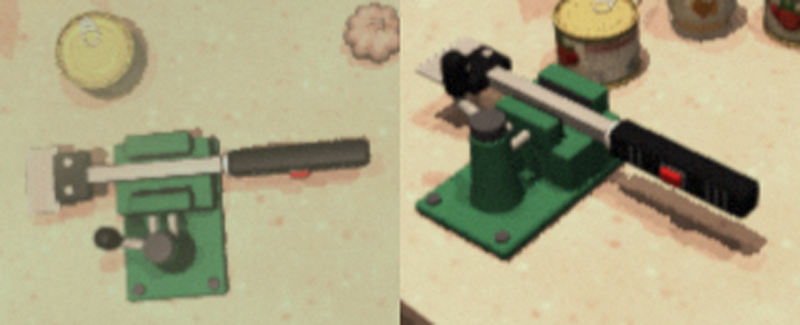

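The crop confirms the vise is yawed by about +5.5°, the knob sits to +y of the post, and the red button is on the handle's near side. Next I'll refine the knob position and check the tall cabinet on the left.

```bash
python3 - <<'E'
from h import *
t=cam("top"); s=cam("scene")
vv,uu=np.mgrid[0:480,0:640]
for n,c in(("top",t),("scene",s)):
    m=c["z_map"]>0; uv=np.c_[uu[m],vv[m]]; d=depthpts(c,uv)
    k=d[(d[:,2]>.118)&(d[:,2]<.135)&(abs(d[:,0]-.477)<.025)&(abs(d[:,1]-.21)<.025)]
    print(n,"knobtop",len(k),k.mean(0) if len(k) else 0,np.ptp(k,axis=0) if len(k) else 0)
    for z0 in (.1,.25,.4,.6,.8):
        q=d[(d[:,2]>z0)&(d[:,2]<z0+.2)&(d[:,0]>.15)&(d[:,0]<.8)&(d[:,1]>.24)&(d[:,1]<.9)]
        if len(q)>20: print(z0,len(q),"xmin",np.percentile(q[:,0],[.5,3]),"ymin",np.percentile(q[:,1],[.5,3]))
    q=d[(d[:,2]>.3)&(abs(d[:,1])<.3)&(d[:,0]>.3)]; 
    if len(q): print("overhead xmin",np.percentile(q[:,0],[.1,1]),q[:,2].min())
    # handle centreline from top surface
    k=d[(d[:,2]>.064)&(d[:,2]<.076)&(d[:,1]<.118)&(d[:,1]>-.02)&(abs(d[:,0]-.555)<.03)]
    if len(k): print("handle",len(k),k.mean(0),k.min(0),k.max(0),cv2.fitLine((k[:,:2]*1000).astype(np.float32),2,0,.01,.01).ravel())
E
```

```text
top knobtop 52 [0.47821176 0.21267991 0.12389526] [0.0152118  0.01577195 0.01069906]
0.1 10569 xmin [0.1742563  0.34089012] ymin [0.29974578 0.49071828]
0.25 12223 xmin [0.16275486 0.18189685] ymin [0.48999253 0.49095994]
0.4 5095 xmin [0.40212789 0.44606446] ymin [0.24106256 0.24714579]
0.6 4112 xmin [0.62173779 0.62197116] ymin [0.24013775 0.24143228]
overhead xmin [0.58056027 0.60355083] 0.4860777749611399
handle 541 [0.55578711 0.05480065 0.06773749] [ 0.54083866 -0.00892879  0.06400755] [0.57168126 0.11779049 0.07272715] [ 8.8700585e-02 -9.9605834e-01  5.5578711e+02  5.4800652e+01]
scene knobtop 73 [0.47740273 0.20941061 0.12405191] [0.01798816 0.01708291 0.01132525]
0.1 21202 xmin [0.33827097 0.35878932] ymin [0.28114114 0.31272956]
0.25 18663 xmin [0.37166119 0.37866405] ymin [0.4858338  0.48819059]
0.4 2143 xmin [0.37781526 0.3786814 ] ymin [0.48784539 0.48894695]
overhead xmin [0.60757852 0.60871428] 0.30000984995014035
handle 598 [0.55554251 0.05007707 0.06820001] [ 0.53848094 -0.01275599  0.06401123] [0.57393966 0.11794765 0.07272553] [ 1.0054031e-01 -9.9493301e-01  5.5554248e+02  5.0077068e+01]
```

```bash
cat > plan.py <<'E'
import sys; from h import *; from scipy.spatial.transform import Rotation as Ro
def rows(wps,claw,az=0,st=None):
    """wps: [(x,y,z,n)], az turn per row; prints rows rounded, tracks the commanded pose"""
    if st is None: s=r.observe(); p=np.array(s["position"]); R=Ro.from_euler("xyz",s["tool_rot"]).as_matrix()
    else: p,R=st
    out=[]
    for x,y,z,n,*a in wps:
        for i in range(n):
            d=R.T@((np.array([x,y,z])-p)/(n-i))/.02; d=np.round(d,3)
            a_=a[0] if a else 0
            out.append([claw,*[float(v) for v in d],0,0,a_]); p=p+R@d*.02; R=R@Ro.from_rotvec([0,0,a_*2*np.pi]).as_matrix()
    for i in range(0,len(out),8): print(str(out[i:i+8]).replace(" ",""))
    print("end",p.round(4),Ro.from_matrix(R).as_euler("xyz").round(3)); return p,R
E
python3 - <<'E'
from plan import *
t=cam("top");s=cam("scene")
print(plane(t,[(242.8,289.2)],.09),plane(s,[(215.2,229.2)],.09))
print(plane(t,[(222.8,285.2)],.127))
rows([(.24,.415,.22,9),(.33,.30,.22,7,.0264),(.478,.211,.22,8)],-1)
E
```

```text
[[0.47094566 0.17389518 0.09      ]] [[0.46919804 0.16602632 0.09      ]]
[[0.47695957 0.20925407 0.127     ]]
[[-1,-0.559,-0.868,0.005,0,0,0],[-1,-0.559,-0.868,0.005,0,0,0],[-1,-0.559,-0.868,0.005,0,0,0],[-1,-0.559,-0.868,0.005,0,0,0],[-1,-0.559,-0.868,0.005,0,0,0],[-1,-0.559,-0.868,0.005,0,0,0],[-1,-0.559,-0.868,0.005,0,0,0],[-1,-0.56,-0.869,0.005,0,0,0]]
[[-1,-0.559,-0.868,0.005,0,0,0],[-1,-0.865,-0.584,0.0,0,0,0.0264],[-1,-0.949,-0.433,0.0,0,0,0.0264],[-1,-1.007,-0.27,0.0,0,0,0.0264],[-1,-1.038,-0.1,0.0,0,0,0.0264],[-1,-1.041,0.072,0.0,0,0,0.0264],[-1,-1.014,0.243,0.0,0,0,0.0264],[-1,-0.96,0.408,0.0,0,0,0.0264]]
[[-1,-0.643,0.867,0.0,0,0,0],[-1,-0.643,0.867,0.0,0,0,0],[-1,-0.643,0.867,0.0,0,0,0],[-1,-0.643,0.867,0.0,0,0,0],[-1,-0.643,0.867,0.0,0,0,0],[-1,-0.643,0.867,0.0,0,0,0],[-1,-0.643,0.867,0.0,0,0,0],[-1,-0.644,0.866,0.0,0,0,0]]
end [0.478 0.211 0.22 ] [-3.142  0.     1.668]
```

Call:
carry_out(
  series=[
    [[-1, -0.56, -0.87, 0, 0, 0, 0], [-1, -0.56, -0.87, 0, 0, 0, 0], [-1, -0.56, -0.87, 0, 0, 0, 0], [-1, -0.56, -0.87, 0, 0, 0, 0], [-1, -0.56, -0.87, 0, 0, 0, 0], [-1, -0.56, -0.87, 0, 0, 0, 0], [-1, -0.56, -0.87, 0, 0, 0, 0], [-1, -0.56, -0.87, 0, 0, 0, 0]],
  ],
  grip_force=60,
)

```text
clock: 1.6
position: [0.235, 0.4339, 0.221]
tool_rot: [3.141, 0.0, 2.829]
ft_force: [1.2, 1.1, 0.3]
gripper_width: 0.0852
finger_force: 0.0
```

Call:
carry_out(
  series=[
    [[-1, -0.56, -0.87, 0, 0, 0, 0], [-1, -0.86, -0.58, 0, 0, 0, 0.0264], [-1, -0.95, -0.43, 0, 0, 0, 0.0264], [-1, -1, -0.27, 0, 0, 0, 0.0264], [-1, -1, -0.1, 0, 0, 0, 0.0264], [-1, -1, 0.07, 0, 0, 0, 0.0264], [-1, -1, 0.24, 0, 0, 0, 0.0264], [-1, -0.96, 0.41, 0, 0, 0, 0.0264]],
  ],
)

```text
clock: 2.6
position: [0.3292, 0.3003, 0.221]
tool_rot: [3.142, -0.0, 1.662]
ft_force: [0.3, 0.5, 0.1]
gripper_width: 0.0852
finger_force: 0.0
```

Call:
carry_out(
  series=[
    [[-1, -0.64, 0.87, 0, 0, 0, 0], [-1, -0.64, 0.87, 0, 0, 0, 0], [-1, -0.64, 0.87, 0, 0, 0, 0], [-1, -0.64, 0.87, 0, 0, 0, 0], [-1, -0.64, 0.87, 0, 0, 0, 0], [-1, -0.64, 0.87, 0, 0, 0, 0], [-1, -0.64, 0.87, 0, 0, 0, 0], [-1, -0.64, 0.87, 0, 0, 0, 0]],
  ],
)

```text
clock: 3.6
position: [0.4777, 0.212, 0.2209]
tool_rot: [-3.141, -0.0, 1.668]
ft_force: [-0.5, 0.5, -0.4]
gripper_width: 0.0854
finger_force: 0.0
```

```bash
python3 - <<'E'
from h import *
c=cam("wrist"); save(c,"w1"); print(-c["R"].T@c["t"],proj(c,[[.478,.211,.127],[.4715,.174,.085],[.556,.055,.069]]))
E
```

```text
[0.46976028 0.29171132 0.37371682] [[325.14733241 230.52478754]
 [312.98715839 256.13631064]
 [388.57284739 368.94290799]]
```

View pics/w1.png

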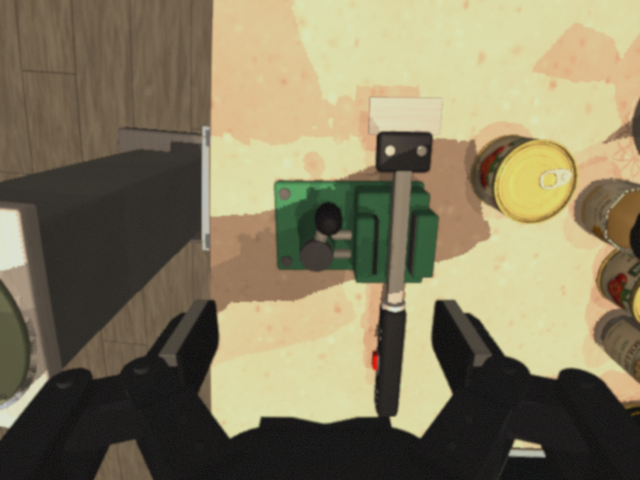

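The wrist view shows the knob at (329,217), the post cap at (317,255), and the red button at (376,360). The handle runs from (396,305) to (387,415).

```bash
python3 - <<'E'
from h import *
c=cam("wrist"); I=c["image"].astype(int); vv,uu=np.mgrid[0:480,0:640]
m=c["z_map"]>0; uv=np.c_[uu[m],vv[m]]; d=depthpts(c,uv)
k=d[(d[:,2]>.12)&(d[:,2]<.135)&(abs(d[:,0]-.477)<.025)&(abs(d[:,1]-.21)<.025)]; print("knobtop",len(k),k.mean(0),np.ptp(k,axis=0),cv2.minEnclosingCircle((k[:,:2]*1000).astype(np.float32)))
k=d[(d[:,2]>.072)&(d[:,2]<.1)&(abs(d[:,0]-.472)<.02)&(abs(d[:,1]-.17)<.02)]; print("post",len(k),k.mean(0),k.min(0),k.max(0))
print("cap",plane(c,[(317,254.5)],.09),"knob",plane(c,[(329,217)],.127))
g=m&(I[:,:,1]>I[:,:,0]+20)&(I[:,:,1]>I[:,:,2]+8)&(abs(uu-355)<90)&(abs(vv-230)<60); b=depthpts(c,np.c_[uu[g],vv[g]]); b=b[b[:,2]<.08]; print("vise",cv2.minAreaRect((b[:,:2]*1000).astype(np.float32)))
k=d[(d[:,2]>.062)&(d[:,2]<.076)&(d[:,1]<.116)&(d[:,1]>-.02)&(abs(d[:,0]-.555)<.03)]; print("handle",len(k),k.mean(0),k.min(0),k.max(0),cv2.minAreaRect((k[:,:2]*1000).astype(np.float32)))
rd=m&(I[:,:,0]>I[:,:,1]+60)&(I[:,:,0]>I[:,:,2]+60)&(abs(uu-378)<15)&(abs(vv-360)<25); b=depthpts(c,np.c_[uu[rd],vv[rd]]); print("btn",len(b),b.mean(0),b.min(0),b.max(0))
E
```

```text
knobtop 553 [0.47958429 0.21638612 0.12467357] [0.01898761 0.01810854 0.00842381] ((479.7984924316406, 215.07608032226562), 9.754995346069336)
post 1017 [0.47353393 0.17790372 0.08708388] [0.4590374  0.16145519 0.0721506 ] [0.48845044 0.18999791 0.09150851]
cap [[0.47672658 0.1759678  0.09      ]] knob [[0.48185724 0.21918968 0.127     ]]
vise ((503.83831787109375, 179.34600830078125), (146.9130096435547, 92.50740051269531), 5.009260654449463)
handle 2452 [0.55698619 0.05967788 0.06784128] [ 0.54122628 -0.00728237  0.06200912] [0.57522725 0.11578901 0.0709641 ] ((558.3572387695312, 54.72013854980469), (25.37323760986328, 124.5096206665039), 5.400425910949707)
btn 106 [0.54346684 0.05441075 0.05769873] [ 0.54050172 -0.0023974  -0.00149434] [0.55761527 0.06423005 0.06287817]
```

Call:
carry_out(
  series=[
    [[-1, 0.12, 0.08, 1, 0, 0, 0], [-1, 0, 0, 1, 0, 0, 0], [-1, 0, 0, 1, 0, 0, 0], [-1, 0, 0, 1, 0, 0, 0], [-1, 0, 0, 1, 0, 0, 0], [-1, 0, 0, 0.4, 0, 0, 0], [1, 0, 0, 0, 0, 0, 0], [1, 0, 0, 0, 0, 0, 0]],
  ],
)

```text
clock: 4.7
position: [0.4788, 0.2155, 0.1136]
tool_rot: [3.141, -0.0, 1.668]
ft_force: [0.2, -0.4, 0.1]
gripper_width: 0.0515
finger_force: 0.0
```

Call:
carry_out(
  series=[
    [[1, 0, 0, 0, 0, 0, 0], [1, 0, 0, 0, 0, 0, 0], [1, 0, 0, 0, 0, 0, 0], [1, 0, 0, 0, 0, 0, 0]],
  ],
)

```text
clock: 5.2
position: [0.481, 0.2162, 0.1151]
tool_rot: [3.136, -0.002, 1.667]
ft_force: [1.6, -0.4, 33.3]
gripper_width: -0.0003
finger_force: 16.9
```

```bash
python3 - <<'E'
from h import *
s=r.observe(); print(s["position"],s["tool_rot"],s["ft_force"],s["gripper_width"],s["finger_force"])
for n in ("scene","top"):
    c=cam(n); save(c,n+"g")
E
```

```text
[0.4810368  0.21623201 0.11513225] [ 3.13627754e+00 -2.20007009e-03  1.66719547e+00] [ 1.59034301 -0.40667616 33.31359886] -0.00031379525158317445 16.91134591063019
```

```bash
python3 - <<'E'
from h import *
a=cv2.imread("pics/sceneg.png")[150:300,160:340]; b=cv2.imread("pics/topg.png")[200:350,170:350]
cv2.imwrite("pics/g.png",cv2.resize(np.hstack([a,b]),None,fx=2.2,fy=2.2,interpolation=cv2.INTER_CUBIC))
E
```

```text
(no output)
```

View pics/g.png

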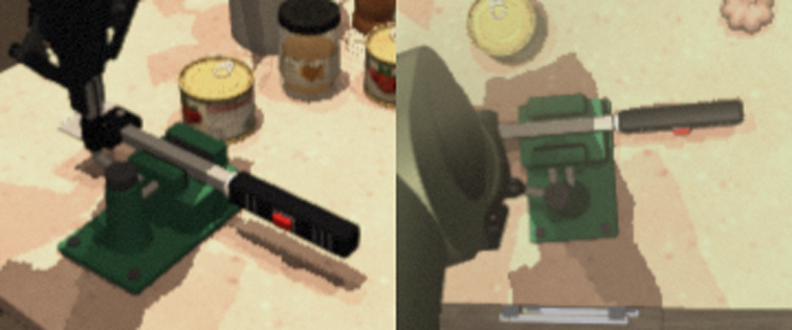

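```bash
python3 - <<'E'
from h import *
c=cam("wrist"); save(c,"w2"); vv,uu=np.mgrid[0:480,0:640]
s=r.observe()["position"]; print(proj(c,[[.4792,.2125,.127],[*s[:2],s[2]],[*s[:2],s[2]-.017]]))
t=cam("top"); m=t["z_map"]>0; d=depthpts(t,np.c_[uu[m],vv[m]])
k=d[(d[:,2]>.1)&(d[:,2]<.14)&(abs(d[:,0]-.477)<.02)&(abs(d[:,1]-.205)<.02)]; print(len(k),k.mean(0),k.min(0),k.max(0)); print(proj(t,[[*s[:2],s[2]]]))
E
```

```text
[[320.13828037 313.33984933]
 [325.09353896 292.9908329 ]
 [324.85392369 277.01731233]]
37 [0.47736694 0.20720834 0.11919665] [0.46837488 0.20454308 0.10262568] [0.48659333 0.21277083 0.13886152]
[[221.04167972 283.56491726]]
```

View pics/w2.png

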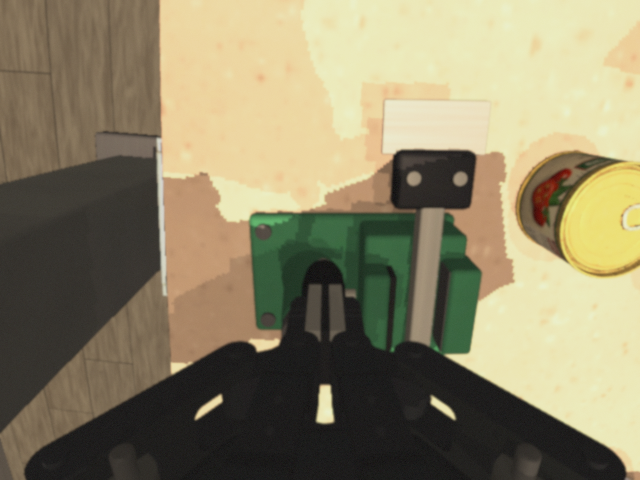

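The wrist view shows the fingers shut, with their tips near (325,285). The knob is partly visible at (323,265) behind or below them, so it isn't held. I'll check with depth.

```bash
python3 - <<'E'
from h import *
c=cam("wrist")
for v in range(260,335,6):
    print(v,[tuple((depthpts(c,[(u,v)])[0]*1000).round(0).astype(int).tolist()) for u in (300,308,316,322,325,330,336,345)])
print(r.observe()["ft_force"],r.observe()["gripper_width"])
E
```

```text
260 [(466, 193, 23), (472, 194, 24), (476, 222, 92), (479, 224, 96), (480, 224, 95), (488, 191, 14), (492, 191, 12), (499, 191, 11)]
266 [(467, 192, 31), (472, 219, 94), (476, 224, 103), (479, 225, 104), (480, 225, 105), (483, 225, 104), (486, 222, 96), (500, 186, 11)]
272 [(467, 191, 40), (472, 221, 105), (476, 224, 110), (479, 225, 111), (480, 225, 111), (483, 225, 110), (485, 224, 108), (500, 182, 12)]
278 [(468, 191, 48), (473, 221, 112), (476, 224, 116), (479, 225, 117), (480, 225, 117), (482, 225, 117), (485, 223, 113), (501, 176, 11)]
284 [(468, 190, 56), (473, 221, 117), (476, 227, 129), (479, 227, 128), (480, 227, 129), (482, 228, 130), (484, 228, 130), (501, 172, 12)]
290 [(469, 190, 64), (473, 227, 135), (476, 227, 135), (479, 228, 135), (480, 228, 135), (482, 228, 134), (484, 228, 135), (496, 191, 59)]
296 [(470, 223, 132), (473, 227, 140), (476, 228, 140), (479, 227, 139), (480, 227, 139), (482, 228, 139), (484, 227, 138), (488, 224, 131)]
302 [(470, 223, 138), (473, 226, 143), (476, 227, 144), (479, 227, 143), (480, 228, 145), (482, 228, 144), (484, 228, 145), (488, 225, 137)]
308 [(471, 223, 142), (474, 227, 149), (476, 228, 150), (479, 227, 147), (480, 227, 148), (482, 228, 148), (484, 228, 148), (488, 224, 140)]
314 [(471, 223, 146), (474, 227, 153), (477, 227, 152), (479, 227, 153), (480, 227, 152), (481, 228, 153), (483, 228, 153), (488, 224, 145)]
320 [(471, 222, 149), (474, 227, 157), (477, 227, 156), (479, 227, 156), (480, 228, 157), (481, 228, 156), (483, 228, 156), (487, 224, 150)]
326 [(471, 223, 154), (474, 227, 160), (477, 227, 160), (479, 228, 161), (480, 227, 160), (481, 228, 160), (483, 228, 160), (487, 225, 155)]
332 [(472, 227, 164), (474, 228, 165), (477, 227, 163), (479, 226, 162), (480, 227, 163), (481, 227, 163), (483, 226, 162), (486, 229, 165)]
[ 1.19730829 -0.5398205  34.15218456] 0.00033242401640463183
```

Call:
carry_out(
  series=[
    [[-1, 0, 0, 0, 0, 0, 0], [-1, 0, 0, 0, 0, 0, 0], [-1, 0, 0, 0, 0, 0, 0], [-1, 0, 0, 0, 0, 0, 0], [-1, 0, 0, 0, 0, 0, 0]],
  ],
)

```text
clock: 6.08
position: [0.4783, 0.2153, 0.1127]
tool_rot: [-3.141, 0.0, 1.668]
ft_force: [-0.2, -0.6, -0.3]
gripper_width: 0.0853
finger_force: 0.0
```

```bash
python3 - <<'E'
from h import *
vv,uu=np.mgrid[0:480,0:640]; s=r.observe(); p=np.array(s["position"]); R=cv2.Rodrigues(np.zeros(3))[0]; print(p,s["gripper_width"],s["ft_force"])
ps=s["tool_rot"][2]; a=np.array([np.sin(ps),-np.cos(ps)]); b=np.array([np.cos(ps),np.sin(ps)])
for n in("scene","wrist"):
    c=cam(n); save(c,n+"o"); m=c["z_map"]>0; d=depthpts(c,np.c_[uu[m],vv[m]]); q=d[:,:2]-p[:2]; l=q@a; w=q@b
    for z0 in np.arange(.075,.17,.008):
        k=(d[:,2]>z0)&(d[:,2]<z0+.008)&(abs(l)<.08)&(abs(w)<.03); print(n,round(z0,3),k.sum(),"hist l(mm)",np.histogram(l[k]*1000,bins=range(-80,81,10))[0])
E
```

```text
[0.4783421  0.21527217 0.11271817] 0.0853284889074993 [-0.21851836 -0.5922897  -0.29543194]
scene 0.075 13 hist l(mm) [ 0  0  0  0  0  0 13  0  0  0  0  0  0  0  0  0]
scene 0.083 58 hist l(mm) [ 0  0  0  0  0  2 49  7  0  0  0  0  0  0  0  0]
scene 0.091 24 hist l(mm) [ 0  0  0  0  0 13 11  0  0  0  0  0  0  0  0  0]
scene 0.099 39 hist l(mm) [ 0  0  0  0  0 19 18  2  0  0  0  0  0  0  0  0]
scene 0.107 40 hist l(mm) [ 0  0  0  0  0 27 12  1  0  0  0  0  0  0  0  0]
scene 0.115 47 hist l(mm) [ 0  0  0  0  0 23 21  3  0  0  0  0  0  0  0  0]
scene 0.123 40 hist l(mm) [ 0  0  0  0  0  9 29  2  0  0  0  0  0  0  0  0]
scene 0.131 15 hist l(mm) [ 0  0  0  4  0  0  0  0  0  0  0  0 11  0  0  0]
scene 0.139 61 hist l(mm) [ 0  0 11 14  0  0  0  0  0  0  0  1 33  2  0  0]
scene 0.147 91 hist l(mm) [ 0  0 30 19  0  0  0  0  0  0  0  2 35  5  0  0]
scene 0.155 87 hist l(mm) [ 0  0 30 15  0  0  0  0  0  0  0  1 37  4  0  0]
scene 0.163 94 hist l(mm) [ 0  0 32 17  0  0  0  0  0  0  0  0 40  5  0  0]
wrist 0.075 119 hist l(mm) [ 0  0  0  0  0  0  9 84 26  0  0  0  0  0  0  0]
wrist 0.083 278 his
[... 292 characters left out ...]
 52 163 124   0   0   0   0   0   0   0   0]
wrist 0.115 627 hist l(mm) [  0   0   0   0   0 121 291 215   0   0   0   0   0   0   0   0]
wrist 0.123 1026 hist l(mm) [  0   0   0   0   0 106 743 177   0   0   0   0   0   0   0   0]
wrist 0.131 198 hist l(mm) [  0   0   0  97   0   0   0   0   0   0   0   0 101   0   0   0]
wrist 0.139 1156 hist l(mm) [  0   0  51 528   0   0   0   0   0   0   0   0 530  47   0   0]
wrist 0.147 1550 hist l(mm) [  0   0 148 613   0   0   0   0   0   0   0   0 644 145   0   0]
wrist 0.155 1872 hist l(mm) [  0   0 162 791   0   0   0   0   0   0   0   0 757 162   0   0]
wrist 0.163 1892 hist l(mm) [  0   0 131 801   0   0   0   0   0   0   0   0 822 138   0   0]
```

Both cameras put the open fingertips at z≈0.136 while the TCP reads 0.113. The tips are therefore about 29 mm farther back than stated, and they shut on top of the knob. I'll correct for that with the measured offset and locate the knob again.

```bash
python3 - <<'E'
from h import *
vv,uu=np.mgrid[0:480,0:640]
for n in("scene","wrist","top"):
    c=cam(n); m=c["z_map"]>0; d=depthpts(c,np.c_[uu[m],vv[m]])
    k=d[(d[:,2]>.1)&(d[:,2]<.130)&(abs(d[:,0]-.473)<.03)&(abs(d[:,1]-.213)<.025)]
    if len(k): print(n,len(k),k.min(0).round(4),k.max(0).round(4),cv2.minEnclosingCircle((k[:,:2]*1000).astype(np.float32)))
    k=d[(d[:,2]>.084)&(d[:,2]<.096)&(abs(d[:,0]-.473)<.03)&(abs(d[:,1]-.175)<.018)]
    if len(k): print(" cap",len(k),k.mean(0),k.min(0).round(4),k.max(0).round(4))
E
```

```text
scene 161 [0.4525 0.1987 0.1001] [0.4714 0.2201 0.1289] ((461.0862121582031, 209.1714324951172), 11.046814918518066)
 cap 147 [0.47151259 0.172571   0.08867749] [0.4595 0.1587 0.0843] [0.4874 0.1926 0.0936]
wrist 2208 [0.4531 0.2059 0.1001] [0.4742 0.2247 0.1282] ((463.6602783203125, 214.32733154296875), 10.563340187072754)
 cap 1723 [0.47409823 0.17660178 0.0889733 ] [0.4601 0.162  0.0842] [0.4874 0.1918 0.0909]
top 64 [0.4544 0.2032 0.1037] [0.4736 0.2176 0.1279] ((463.8799133300781, 211.03652954101562), 9.907516479492188)
 cap 133 [0.4710889  0.17575209 0.0881824 ] [0.4584 0.1607 0.0841] [0.4847 0.1918 0.0917]
```

Call:
carry_out(
  series=[
    [[-1, -0.01, -0.82, 0, 0, 0, 0], [-1, 0, 0, 0.75, 0, 0, 0], [-1, 0, 0, 0.73, 0, 0, 0], [1, 0, 0, 0, 0, 0, 0], [1, 0, 0, 0, 0, 0, 0], [1, 0, 0, 0, 0, 0, 0], [1, 0, 0, 0, 0, 0, 0], [1, 0, 0, 0, 0, 0, 0]],
  ],
)

```text
clock: 7.32
position: [0.4629, 0.2138, 0.0838]
tool_rot: [3.14, -0.001, 1.667]
ft_force: [1.1, -0.0, 4.4]
gripper_width: 0.0186
finger_force: 58.4
```

```bash
cat > knob.py <<'E'
from h import *
vv,uu=np.mgrid[0:480,0:640]; s=r.observe(); p=s["position"]; print(s["clock"],np.round(p,4),np.round(s["tool_rot"],3),np.round(s["ft_force"],1),s["gripper_width"],s["finger_force"])
c=cam("wrist"); m=c["z_map"]>0; d=depthpts(c,np.c_[uu[m],vv[m]])
k=d[(d[:,2]>.094)&(d[:,2]<.110)&(np.hypot(d[:,0]-p[0],d[:,1]-p[1])<.03)]; print("near tips",len(k),k.min(0).round(4),k.max(0).round(4))
E
python3 knob.py
```

```text
7.325 [0.4629 0.2138 0.0838] [ 3.140e+00 -1.000e-03  1.667e+00] [ 1.1 -0.   4.4] 0.0186214161247613 58.393315819557756
near tips 1643 [0.4389 0.2152 0.094 ] [0.4849 0.2274 0.11  ]
```

```bash
cat > circ.py <<'E'
from plan import *
def circ(a0,a1,n,C=(.4727,.1757),rad=.0395,p0=None):
    s=r.observe(); R=Ro.from_euler("xyz",[np.pi,0,1.668]).as_matrix()
    p=np.array(p0 if p0 else [C[0]+rad*np.sin(a0),C[1]+rad*np.cos(a0),.083])
    W=[(C[0]+rad*np.sin(a),C[1]+rad*np.cos(a),.083,1) for a in np.linspace(a0,a1,n+1)[1:]]
    return rows(W,1,st=(p,R))
E
python3 -c "
from circ import *
circ(-.25,-.25+32*.15,32)"
```

```text
[[1,0.023,0.295,0.0,0,0,0],[1,-0.021,0.295,0.0,0,0,0],[1,-0.066,0.289,0.0,0,0,0],[1,-0.107,0.276,0.0,0,0,0],[1,-0.148,0.256,0.0,0,0,0],[1,-0.184,0.232,0.0,0,0,0],[1,-0.217,0.201,0.0,0,0,0],[1,-0.245,0.167,0.0,0,0,0]]
[[1,-0.266,0.128,0.0,0,0,0],[1,-0.283,0.087,0.0,0,0,0],[1,-0.293,0.044,0.0,0,0,0],[1,-0.296,-0.0,-0.0,0,0,0],[1,-0.292,-0.045,-0.0,0,0,0],[1,-0.283,-0.088,-0.0,0,0,0],[1,-0.266,-0.129,-0.0,0,0,0],[1,-0.244,-0.167,-0.0,0,0,0]]
[[1,-0.217,-0.202,-0.0,0,0,0],[1,-0.183,-0.232,-0.0,0,0,0],[1,-0.147,-0.257,-0.0,0,0,0],[1,-0.107,-0.276,-0.0,0,0,0],[1,-0.064,-0.289,-0.0,0,0,0],[1,-0.021,-0.295,-0.0,0,0,0],[1,0.024,-0.295,-0.0,0,0,0],[1,0.068,-0.289,-0.0,0,0,0]]
[[1,0.109,-0.274,-0.0,0,0,0],[1,0.15,-0.256,-0.0,0,0,0],[1,0.187,-0.23,-0.0,0,0,0],[1,0.218,-0.199,-0.0,0,0,0],[1,0.246,-0.165,-0.0,0,0,0],[1,0.268,-0.126,-0.0,0,0,0],[1,0.283,-0.085,-0.0,0,0,0],[1,0.293,-0.041,-0.0,0,0,0]]
end [0.4337 0.1693 0.083 ] [3.142 0.    1.668]
```

Call:
carry_out(
  series=[
    [[1, 0.023, 0.295, 0, 0, 0, 0], [1, -0.021, 0.295, 0, 0, 0, 0], [1, -0.066, 0.289, 0, 0, 0, 0], [1, -0.107, 0.276, 0, 0, 0, 0], [1, -0.148, 0.256, 0, 0, 0, 0], [1, -0.184, 0.232, 0, 0, 0, 0], [1, -0.217, 0.201, 0, 0, 0, 0], [1, -0.245, 0.167, 0, 0, 0, 0]],
  ],
)

```text
clock: 8.38
position: [0.505, 0.2004, 0.084]
tool_rot: [3.139, -0.003, 1.669]
ft_force: [1.9, 10.3, 4.4]
gripper_width: 0.0187
finger_force: 58.6
```

```bash
python3 knob.py
```

```text
8.375 [0.505  0.2004 0.084 ] [ 3.139e+00 -3.000e-03  1.669e+00] [ 1.9 10.3  4.4] 0.018717695360466205 58.56118319963571
near tips 1618 [0.4811 0.2024 0.094 ] [0.5269 0.2139 0.11  ]
```

Call:
carry_out(
  series=[
    [[1, -0.266, 0.128, 0, 0, 0, 0], [1, -0.283, 0.087, 0, 0, 0, 0], [1, -0.293, 0.044, 0, 0, 0, 0], [1, -0.296, 0, 0, 0, 0, 0], [1, -0.292, -0.045, 0, 0, 0, 0], [1, -0.283, -0.088, 0, 0, 0, 0], [1, -0.266, -0.129, 0, 0, 0, 0], [1, -0.244, -0.167, 0, 0, 0, 0]],
  ],
)

```text
clock: 9.43
position: [0.5077, 0.154, 0.0842]
tool_rot: [3.136, -0.001, 1.667]
ft_force: [12.1, 0.4, -0.4]
gripper_width: 0.0186
finger_force: 58.7
```

Call:
carry_out(
  series=[
    [[1, -0.217, -0.202, 0, 0, 0, 0], [1, -0.183, -0.232, 0, 0, 0, 0], [1, -0.147, -0.257, 0, 0, 0, 0], [1, -0.107, -0.276, 0, 0, 0, 0], [1, -0.064, -0.289, 0, 0, 0, 0], [1, -0.021, -0.295, 0, 0, 0, 0], [1, 0.024, -0.295, 0, 0, 0, 0], [1, 0.068, -0.289, 0, 0, 0, 0]],
  ],
)

```text
clock: 10.42
position: [0.4652, 0.1363, 0.0839]
tool_rot: [3.139, 0.0, 1.667]
ft_force: [7.3, -2.8, 2.6]
gripper_width: 0.0188
finger_force: 59.1
```

Call:
carry_out(
  series=[
    [[1, 0.109, -0.274, 0, 0, 0, 0], [1, 0.15, -0.256, 0, 0, 0, 0], [1, 0.187, -0.23, 0, 0, 0, 0], [1, 0.218, -0.199, 0, 0, 0, 0], [1, 0.246, -0.165, 0, 0, 0, 0], [1, 0.268, -0.126, 0, 0, 0, 0]],
  ],
)

```text
clock: 11.18
position: [0.4381, 0.1574, 0.0839]
tool_rot: [3.139, 0.0, 1.667]
ft_force: [9.4, -6.7, 2.1]
gripper_width: 0.0183
finger_force: 59.0
```

```bash
python3 knob.py; python3 -c "
from circ import *
circ(4.25,5.05,16)"
```

```text
11.175 [0.4381 0.1574 0.0839] [3.139 0.    1.667] [ 9.4 -6.7  2.1] 0.018325642279357984 59.00303351925686
near tips 1648 [0.4142 0.158  0.094 ] [0.4601 0.1708 0.11  ]
[[1,0.093,-0.033,-0.0,0,0,0],[1,0.095,-0.028,-0.0,0,0,0],[1,0.096,-0.024,-0.0,0,0,0],[1,0.097,-0.018,-0.0,0,0,0],[1,0.097,-0.014,-0.0,0,0,0],[1,0.099,-0.009,-0.0,0,0,0],[1,0.098,-0.004,-0.0,0,0,0],[1,0.099,0.001,0.0,0,0,0]]
[[1,0.099,0.006,0.0,0,0,0],[1,0.098,0.011,0.0,0,0,0],[1,0.097,0.015,0.0,0,0,0],[1,0.097,0.021,0.0,0,0,0],[1,0.095,0.025,0.0,0,0,0],[1,0.094,0.03,0.0,0,0,0],[1,0.093,0.035,0.0,0,0,0],[1,0.09,0.04,0.0,0,0,0]]
end [0.4354 0.1888 0.083 ] [3.142 0.    1.668]
```

Call:
carry_out(
  series=[
    [[1, 0.093, -0.033, 0, 0, 0, 0], [1, 0.095, -0.028, 0, 0, 0, 0], [1, 0.096, -0.024, 0, 0, 0, 0], [1, 0.097, -0.018, 0, 0, 0, 0]],
  ],
)

```text
clock: 11.72
position: [0.4354, 0.1644, 0.0838]
tool_rot: [3.139, 0.0, 1.666]
ft_force: [8.9, -8.7, 3.4]
gripper_width: 0.0188
finger_force: 59.1
```

Call:
carry_out(
  series=[
    [[1, 0.097, -0.014, 0, 0, 0, 0], [1, 0.099, -0.009, 0, 0, 0, 0], [1, 0.098, -0.004, 0, 0, 0, 0], [1, 0.099, 0, 0, 0, 0, 0]],
  ],
)

```text
clock: 12.22
position: [0.4341, 0.1708, 0.0837]
tool_rot: [3.139, 0.002, 1.665]
ft_force: [10.1, -19.1, 5.0]
gripper_width: 0.0186
finger_force: 59.4
```

Call:
carry_out(
  series=[
    [[1, 0.099, 0, 0, 0, 0, 0], [1, 0.099, 0.01, 0, 0, 0, 0]],
  ],
)

```text
clock: 12.48
position: [0.4338, 0.1732, 0.0836]
tool_rot: [3.14, 0.004, 1.664]
ft_force: [11.6, -33.5, 8.5]
gripper_width: 0.0186
finger_force: 59.7
```

Call:
carry_out(
  series=[
    [[1, 0.1, 0.015, 0, 0, 0, 0], [1, 0.1, 0.02, 0, 0, 0, 0]],
  ],
)

```text
clock: 12.72
position: [0.4337, 0.1743, 0.0834]
tool_rot: [-3.141, 0.007, 1.662]
ft_force: [8.1, -52.6, 15.2]
gripper_width: 0.0188
finger_force: 60.4
```

```bash
python3 knob.py
```

```text
12.725 [0.4337 0.1743 0.0834] [-3.141  0.007  1.662] [  8.1 -52.6  15.2] 0.01876590140731867 60.44629999261815
near tips 1743 [0.4099 0.1736 0.0941] [0.4558 0.1878 0.11  ]
```

Call:
carry_out(
  series=[
    [[1, -0.15, 0, 0, 0, 0, 0], [1, -0.05, 0, 0, 0, 0, 0], [-1, 0, 0, 0, 0, 0, 0], [-1, 0, 0, 0, 0, 0, 0], [-1, 0, 0, 0, 0, 0, 0], [-1, 0, 0, 0, 0, 0, 0], [-1, 0, 0, -1, 0, 0, 0], [-1, 0, 0, -1, 0, 0, 0]],
  ],
)

```text
clock: 13.78
position: [0.4329, 0.1769, 0.1237]
tool_rot: [-3.141, 0.0, 1.668]
ft_force: [0.4, 0.3, 0.3]
gripper_width: 0.0856
finger_force: 0.0
```

Call:
carry_out(
  series=[
    [[-1, -0.5, 0, -1, 0, 0, 0], [-1, -1, 0.5, -1, 0, 0, 0], [-1, -1, 1, -1, 0, 0, 0], [-1, -1, 1, 0, 0, 0, 0]],
  ],
)

```text
clock: 14.28
position: [0.4909, 0.112, 0.1847]
tool_rot: [3.139, -0.001, 1.668]
ft_force: [-0.6, 0.6, -0.2]
gripper_width: 0.085
finger_force: 0.0
```

```bash
cat > hm.py <<'E'
from h import *
vv,uu=np.mgrid[0:480,0:640]; s=r.observe(); print(s["clock"],np.round(s["position"],4),np.round(s["tool_rot"],3),np.round(s["ft_force"],1))
for n in("wrist","scene","top"):
    c=cam(n); save(c,n+"h"); I=c["image"].astype(int); m=c["z_map"]>0; d=depthpts(c,np.c_[uu[m],vv[m]]); rgb=I[m]
    k=d[(d[:,2]>.105)&(d[:,2]<.13)&(np.hypot(d[:,0]-.4337,d[:,1]-.1735)<.03)]
    if len(k)>9: print(n,"knob",len(k),cv2.minEnclosingCircle((k[:,:2]*1000).astype(np.float32)))
    k=d[(d[:,2]>.062)&(d[:,2]<.076)&(d[:,1]<.112)&(d[:,1]>-.09)&(abs(d[:,0]-.558)<.025)]
    if len(k)>9: print(n,"handle",len(k),np.percentile(k[:,2],[50,95]),cv2.minAreaRect((k[:,:2]*1000).astype(np.float32)))
    b=d[(rgb[:,0]>rgb[:,1]+60)&(rgb[:,0]>rgb[:,2]+60)&(abs(d[:,0]-.545)<.015)&(abs(d[:,1]-.02)<.08)&(d[:,2]>.04)&(d[:,2]<.07)]
    if len(b): print(n,"btn",len(b),b.mean(0).round(4),b.min(0).round(4),b.max(0).round(4))
    v=d[(d[:,2]>.058)&(d[:,2]<.075)&(d[:,1]>.15)&(d[:,1]<.21)&(d[:,0]>.5)&(d[:,0]<.59)]
    print(n,"shaft/jaw x hist 500..590/5",np.histogram(v[:,0]*1000-(.18-v[:,1])*96,bins=range(500,595,5))[0])
E
python3 hm.py
```

```text
14.275 [0.4909 0.112  0.1847] [ 3.139e+00 -1.000e-03  1.668e+00] [-0.6  0.6 -0.2]
wrist knob 1127 ((435.1295166015625, 167.06878662109375), 10.438701629638672)
wrist handle 3848 [0.06828621 0.06963497] ((563.1875, 52.57897186279297), (26.450759887695312, 121.1077651977539), 5.110055446624756)
wrist btn 127 [0.5484 0.0557 0.0602] [0.5457 0.0462 0.0547] [0.5514 0.064  0.0621]
wrist shaft/jaw x hist 500..590/5 [ 98   0   0   0   0 272 606 581 517 440 575 703 626 563 549 384   0   0]
scene knob 148 ((433.0202941894531, 163.02333068847656), 11.168172836303711)
scene handle 637 [0.06814287 0.07073819] ((560.613525390625, 50.42161560058594), (29.46802520751953, 124.6622314453125), 3.9443368911743164)
scene btn 40 [0.5473 0.0512 0.0573] [0.544  0.0436 0.0506] [0.5524 0.0599 0.0629]
scene shaft/jaw x hist 500..590/5 [ 7  0  0  0  0 87 85 50 29 10 33 82 68 51 42 26  0  0]
top handle 515 [0.0674539 0.0704748] ((559.4033203125, 46.91497039794922), (29.407760620117188, 113.25865936279297), 5.567353248596191)
top btn 7 [0.5468 0.0544 0.0599] [0.5465 0.0476 0.058 ] [0.5471 0.0611 0.062 ]
top shaft/jaw x hist 500..590/5 [0 0 0 0 0 0 0 0 0 0 0 0 0 0 0 0 0 0]
```

The handle moved about 5 mm to +x, so the shaft is clamped. The knob sits at y≈0.166, though the TCP ended at 0.174, so it may have slipped in the pads. I'll grip it again harder and push to confirm the stop.

Call:
carry_out(
  series=[
    [[-1, 0.99, -0.86, 0, 0, 0, 0], [-1, 0.99, -0.86, 0, 0, 0, 0], [-1, 0.98, -0.85, 0, 0, 0, 0], [-1, 0, 0, 1, 0, 0, 0], [-1, 0, 0, 1, 0, 0, 0], [-1, 0, 0, 1, 0, 0, 0], [-1, 0, 0, 1, 0, 0, 0], [-1, 0, 0, 1, 0, 0, 0]],
  ],
  grip_force=110,
)

```text
clock: 15.42
position: [0.4319, 0.1666, 0.0825]
tool_rot: [-3.141, -0.0, 1.669]
ft_force: [-0.5, -0.2, 0.4]
gripper_width: 0.0854
finger_force: 0.0
```

Call:
carry_out(
  series=[
    [[1, 0, 0, 0.06, 0, 0, 0], [1, 0, 0, 0, 0, 0, 0], [1, 0, 0, 0, 0, 0, 0], [1, 0, 0, 0, 0, 0, 0], [1, 0, 0, 0, 0, 0, 0], [1, 0.1, -0.02, 0, 0, 0, 0], [1, 0.1, -0.02, 0, 0, 0, 0]],
  ],
)

```text
clock: 16.3
position: [0.434, 0.1687, 0.0832]
tool_rot: [3.137, 0.001, 1.666]
ft_force: [13.0, -14.5, 6.0]
gripper_width: 0.0178
finger_force: 107.3
```

Call:
carry_out(
  series=[
    [[1, 0.1, 0, 0, 0, 0, 0], [1, 0, 0, 0, 0, 0, 0]],
  ],
)

```text
clock: 16.55
position: [0.4338, 0.1702, 0.0831]
tool_rot: [3.137, 0.001, 1.665]
ft_force: [12.5, -15.4, 8.0]
gripper_width: 0.0172
finger_force: 107.5
```

Call:
carry_out(
  series=[
    [[1, 0.15, 0, 0, 0, 0, 0], [1, 0.15, 0.01, 0, 0, 0, 0], [1, 0, 0, 0, 0, 0, 0]],
  ],
)

```text
clock: 16.92
position: [0.4335, 0.1729, 0.083]
tool_rot: [3.138, 0.004, 1.662]
ft_force: [13.2, -38.7, 11.8]
gripper_width: 0.0173
finger_force: 108.1
```

```bash
python3 - <<'E'
from h import *
vv,uu=np.mgrid[0:480,0:640]; s=r.observe(); print(np.round(s["position"],4),np.round(s["ft_force"],1))
c=cam("wrist"); m=c["z_map"]>0; d=depthpts(c,np.c_[uu[m],vv[m]]); p=s["position"]
q=d[(d[:,2]>.090)&(d[:,2]<.13)&(abs(d[:,0]-p[0])<.008)&(abs(d[:,1]-p[1])<.03)]
for z in np.arange(.09,.13,.005):
    k=q[(q[:,2]>z)&(q[:,2]<z+.005)]
    if len(k): print(round(z,3),len(k),"ymax",k[:,1].max(),"ymin",k[:,1].min(),"ymed mid",np.median(k[abs(k[:,0]-p[0])<.003][:,1]))
for n in("top",):
    c=cam(n); m=c["z_map"]>0; d=depthpts(c,np.c_[uu[m],vv[m]]); k=d[(d[:,2]>.1)&(d[:,2]<.13)&(np.hypot(d[:,0]-.434,d[:,1]-.168)<.03)]; print(len(k))
E
```

```text
[0.4335 0.1729 0.083 ] [ 13.2 -38.7  11.8]
0.09 67 ymax 0.18204774074186786 ymin 0.17662326754410468 ymed mid 0.18115718968842603
0.095 172 ymax 0.1852700717291062 ymin 0.17647117586751215 ymed mid 0.18162246064653886
0.1 220 ymax 0.1861114409215642 ymin 0.17792441565730305 ymed mid 0.1822511354015836
0.105 297 ymax 0.18570295571025947 ymin 0.17794236250547163 ymed mid 0.1822463179234966
0.11 330 ymax 0.1858439966238938 ymin 0.17780020832532367 ymed mid 0.18205001815078392
0.115 386 ymax 0.18594978341644253 ymin 0.17641964347972428 ymed mid 0.18186813933587084
0.12 850 ymax 0.1858513933535394 ymin 0.16537145019050753 ymed mid 0.18047078975438582
0.125 1047 ymax 0.18604536239167313 ymin 0.16182629472052734 ymed mid 0.1736693249622901
2
```

Call:
carry_out(
  series=[
    [[1, 0.1, 0.02, 0, 0, 0, 0], [1, -0.12, 0, 0, 0, 0, 0], [1, -0.06, 0, 0, 0, 0, 0], [1, 0, 0, 0, 0, 0, 0]],
  ],
)

```text
clock: 17.52
position: [0.4336, 0.1725, 0.083]
tool_rot: [3.139, 0.003, 1.663]
ft_force: [10.6, -29.3, 12.7]
gripper_width: 0.0172
finger_force: 108.2
```

Call:
carry_out(
  series=[
    [[-1, 0, 0, 0, 0, 0, 0], [-1, 0, 0, 0, 0, 0, 0], [-1, 0, 0, 0, 0, 0, 0], [-1, 0, 0, 0, 0, 0, 0], [-1, 0, 0, -1, 0, 0, 0], [-1, 0, 0, -1, 0, 0, 0], [-1, 0, 0, -1, 0, 0, 0], [-1, -0.5, 0.5, -1, 0, 0, 0]],
  ],
)

```text
clock: 18.52
position: [0.442, 0.1679, 0.1628]
tool_rot: [-3.141, -0.0, 1.669]
ft_force: [1.0, 0.0, 0.6]
gripper_width: 0.0852
finger_force: 0.0
```

Call:
carry_out(
  series=[
    [[-1, -1, 1, -0.8, 0, 0, 0], [-1, -1, 1, 0, 0, 0, 0], [-1, -1, 1, 0, 0, 0, 0]],
  ],
)

```text
clock: 18.9
position: [0.5086, 0.1131, 0.1783]
tool_rot: [3.141, -0.0, 1.668]
ft_force: [-0.2, 1.5, -0.5]
gripper_width: 0.0853
finger_force: 0.0
```

```bash
python3 hm.py
```

```text
18.9 [0.5086 0.1131 0.1783] [ 3.141 -0.     1.668] [-0.2  1.5 -0.5]
wrist knob 1246 ((435.38018798828125, 167.2822723388672), 10.352838516235352)
wrist handle 4029 [0.06825405 0.06957905] ((563.5933837890625, 52.7219123840332), (25.35821533203125, 120.62731170654297), 5.482132434844971)
wrist btn 129 [0.5484 0.0557 0.0603] [0.5459 0.0458 0.0553] [0.5511 0.064  0.0628]
wrist shaft/jaw x hist 500..590/5 [102   0   0   0   0 236 612 604 557 503 621 714 650 598 601 416   0   0]
scene knob 151 ((433.18780517578125, 162.4264678955078), 11.205347061157227)
scene handle 626 [0.06848985 0.07072856] ((559.6412963867188, 49.97705078125), (31.140026092529297, 125.4351577758789), 5.529367923736572)
scene btn 41 [0.5469 0.0509 0.0578] [0.5436 0.0415 0.0513] [0.5508 0.0589 0.0634]
scene shaft/jaw x hist 500..590/5 [ 9  0  0  0  0 91 69 61 28  9 39 78 65 50 48 21  1  0]
top handle 520 [0.06738005 0.07062036] ((560.4884033203125, 46.56806564331055), (27.270030975341797, 112.27977752685547), 5.199290752410889)
top btn 8 [0.5463 0.0549 0.0616] [0.5443 0.0475 0.0606] [0.5467 0.0612 0.0629]
top shaft/jaw x hist 500..590/5 [0 0 0 0 0 0 0 0 0 0 0 0 0 0 0 0 0 0]
```

The knob settles at the same spot, so the stop is confirmed, and the handle axis is now at x≈0.562. I'll move above the handle and check the garlic position.

Call:
carry_out(
  series=[
    [[-1, -0.8, 0.59, 0, 0, 0, 0], [-1, -0.8, 0.59, 0, 0, 0, 0], [-1, -0.8, 0.59, 0, 0, 0, 0], [-1, -0.8, 0.59, 0, 0, 0, 0], [-1, 0, 0, 1, 0, 0, 0], [-1, 0, 0, 1, 0, 0, 0]],
  ],
  grip_force=60,
)

```text
clock: 19.8
position: [0.5617, 0.0536, 0.1375]
tool_rot: [3.141, -0.0, 1.667]
ft_force: [0.7, -0.1, 0.6]
gripper_width: 0.0855
finger_force: 0.0
```

```bash
python3 - <<'E'
from h import *
vv,uu=np.mgrid[0:480,0:640]; s=r.observe(); p=s["position"]; print(np.round(p,4),np.round(s["ft_force"],1))
t=cam("top"); print("garlic",plane(t,[(330,203),(319,203),(330,216)],.03))
c=cam("wrist"); save(c,"wh"); I=c["image"].astype(int); m=c["z_map"]>0; d=depthpts(c,np.c_[uu[m],vv[m]]); rgb=I[m]
for y in (.10,.08,.06):
    k=d[(d[:,2]>.060)&(d[:,2]<.076)&(abs(d[:,1]-y)<.005)&(abs(d[:,0]-.56)<.03)]
    if len(k): print(y,len(k),k[:,0].min(),k[:,0].max())
b=d[(rgb[:,0]>rgb[:,1]+60)&(rgb[:,0]>rgb[:,2]+60)&(abs(d[:,0]-.545)<.015)&(abs(d[:,1]-.03)<.06)&(d[:,2]>.04)&(d[:,2]<.07)]
if len(b): print("btn",len(b),b.mean(0),b.min(0),b.max(0))
E
```

```text
[0.5617 0.0536 0.1375] [ 0.7 -0.1  0.6]
garlic [[ 0.68035111 -0.01434319  0.03      ]
 [ 0.68019766  0.01180115  0.03      ]
 [ 0.64876013 -0.01462765  0.03      ]]
0.1 687 0.5471128245296067 0.5720481232753274
0.08 622 0.548763914820192 0.5732095996600401
0.06 671 0.5460974136377064 0.575674037891896
btn 178 [0.54864141 0.0554221  0.06052009] [0.54618387 0.04618155 0.05615643] [0.55120652 0.06398038 0.06328356]
```

View pics/wh.png

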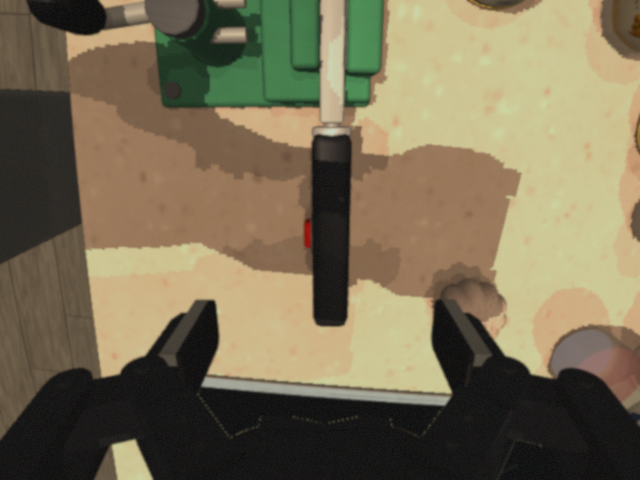

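The handle lies between the fingers with the button at (308,233), and the garlic at (475,297) is clear. I'll descend and grip.

Call:
carry_out(
  series=[
    [[-1, 0.03, 0.05, 0.95, 0, 0, 0], [-1, 0, 0, 0.95, 0, 0, 0], [-1, 0, 0, 0.95, 0, 0, 0], [-1, 0, 0, 0.95, 0, 0, 0], [-1, 0, 0, 0.95, 0, 0, 0], [-1, 0, 0, 0.9, 0, 0, 0]],
  ],
  grip_force=50,
)

```text
clock: 20.65
position: [0.5624, 0.0549, 0.0245]
tool_rot: [3.141, -0.0, 1.668]
ft_force: [0.8, 0.6, 0.3]
gripper_width: 0.0857
finger_force: 0.0
```

Call:
carry_out(
  series=[
    [[1, 0, 0, 0, 0, 0, 0], [1, 0, 0, 0, 0, 0, 0], [1, 0, 0, 0, 0, 0, 0], [1, 0, 0, 0, 0, 0, 0], [1, 0, 0, 0, 0, 0, 0]],
  ],
)

```text
clock: 21.28
position: [0.5636, 0.0551, 0.026]
tool_rot: [3.138, 0.0, 1.668]
ft_force: [5.7, -0.6, 3.9]
gripper_width: 0.0234
finger_force: 52.6
```

```bash
python3 - <<'E'
from h import *
vv,uu=np.mgrid[0:480,0:640]; s=r.observe(); p=np.array(s["position"]); print(np.round(p,4),np.round(s["ft_force"],1),np.round(s["ft_torque"],2),s["gripper_width"])
c=cam("wrist"); m=c["z_map"]>0; d=depthpts(c,np.c_[uu[m],vv[m]]); 
q=d[:,:2]-p[:2]; l=q@[.995,.097]; w=q@[-.097,.995]
for z0 in np.arange(.02,.1,.008):
    k=(d[:,2]>z0)&(d[:,2]<z0+.008)&(abs(l)<.05)&(abs(w)<.02); print(round(z0,3),np.histogram(l[k]*1000,bins=range(-50,51,5))[0])
E
```

```text
[0.5636 0.0551 0.026 ] [ 5.7 -0.6  3.9] [-0.08 -0.97  0.08] 0.023400278530922112
0.02 [0 0 0 0 0 0 0 0 0 0 0 0 0 0 0 0 0 0 0 0]
0.028 [0 0 0 0 0 0 0 0 0 0 0 0 0 0 0 0 0 0 0 0]
0.036 [ 0  0  0  0  0 14 46 11  0  0  0  0 11 41 13  0  0  0  0  0]
0.044 [  0   0   0   0   8 126  96  36   0   0   0   0  40  95 113   1   0   0
   0   0]
0.052 [  0   0   0   0  11 153 112  56   0   0   0   0  67 119 154   2   0   0
   0   0]
0.06 [  0   0   0   0  12 168 143 626 598 108 128 687 500 129 173   3   0   0
   0   0]
0.068 [   0    0    0    0    1   19  133  517  738 1280 1270  640  580  113
   12    1    0    0    0    0]
0.076 [  0  28  64 144 151 207 240 220   0   0   0   0 236 252 202 153 120  59
  14   0]
0.084 [  89  394  384 1066  334  298  314  147    0    0    0    0  181  296
  262  477  851  314  369   21]
0.092 [ 423  763 1511  436    0  152  139   87    0    0    0    0  102  150
  132    4  834 1397  732  325]
```

Call:
carry_out(
  series=[
    [[1, -0.1, 0.02, 0, 0, 0, 0], [1, -0.15, 0, 0, 0, 0, 0], [1, -0.15, 0, 0, 0, 0, 0], [1, 0, 0, 0, 0, 0, 0]],
  ],
)

```text
clock: 21.82
position: [0.5644, 0.0477, 0.0259]
tool_rot: [3.139, -0.001, 1.668]
ft_force: [3.9, 4.2, 4.6]
gripper_width: 0.023
finger_force: 52.8
```

Call:
carry_out(
  series=[
    [[1, -0.25, 0, 0, 0, 0, 0], [1, -0.25, 0, 0, 0, 0, 0], [1, -0.25, 0, 0, 0, 0, 0], [1, -0.25, 0, 0, 0, 0, 0], [1, -0.25, 0, 0, 0, 0, 0], [1, -0.25, 0, 0, 0, 0, 0], [1, -0.25, 0, 0, 0, 0, 0]],
  ],
)

```text
clock: 22.7
position: [0.5676, 0.0134, 0.0259]
tool_rot: [3.14, -0.001, 1.669]
ft_force: [2.6, 6.8, 5.3]
gripper_width: 0.0232
finger_force: 52.8
```

Call:
carry_out(
  series=[
    [[1, -0.1, 0, 0, 0, 0, 0], [1, -0.1, 0, 0, 0, 0, 0], [1, -0.1, 0, 0, 0, 0, 0], [1, -0.1, 0, 0, 0, 0, 0], [1, -0.1, 0, 0, 0, 0, 0], [1, -0.1, 0, 0, 0, 0, 0]],
  ],
)

```text
clock: 23.45
position: [0.5686, 0.0016, 0.0258]
tool_rot: [3.14, -0.001, 1.669]
ft_force: [2.1, 5.7, 3.1]
gripper_width: 0.023
finger_force: 52.6
```

Call:
carry_out(
  series=[
    [[1, -0.2, 0, 0, 0, 0, 0], [1, -0.2, 0, 0, 0, 0, 0], [1, -0.2, 0, 0, 0, 0, 0], [1, -0.2, 0, 0, 0, 0, 0], [1, -0.2, 0, 0, 0, 0, 0], [1, -0.2, 0, 0, 0, 0, 0], [1, -0.2, 0, 0, 0, 0, 0], [1, 0, 0, 0, 0, 0, 0]],
  ],
)

```text
clock: 24.45
position: [0.5712, -0.0267, 0.0257]
tool_rot: [3.14, -0.001, 1.668]
ft_force: [2.1, 5.2, 2.4]
gripper_width: 0.0232
finger_force: 52.5
```

Call:
carry_out(
  series=[
    [[1, -0.08, 0, 0, 0, 0, 0], [1, -0.08, 0, 0, 0, 0, 0], [1, -0.08, 0, 0, 0, 0, 0], [1, -0.05, 0, 0, 0, 0, 0], [1, 0, 0, 0, 0, 0, 0]],
  ],
)

```text
clock: 25.08
position: [0.5718, -0.032, 0.0257]
tool_rot: [3.14, -0.001, 1.669]
ft_force: [2.3, 6.0, 2.6]
gripper_width: 0.0233
finger_force: 52.6
```

Call:
carry_out(
  series=[
    [[1, -0.04, 0, 0, 0, 0, 0], [1, -0.04, 0, 0, 0, 0, 0], [1, -0.04, 0, 0, 0, 0, 0], [1, 0, 0, 0, 0, 0, 0]],
  ],
)

```text
clock: 25.58
position: [0.572, -0.0343, 0.0257]
tool_rot: [3.14, -0.001, 1.669]
ft_force: [2.4, 7.3, 4.0]
gripper_width: 0.0231
finger_force: 52.6
```

Call:
carry_out(
  series=[
    [[1, -0.03, 0, 0, 0, 0, 0], [1, 0, 0, 0, 0, 0, 0]],
  ],
)

```text
clock: 25.82
position: [0.572, -0.0346, 0.0256]
tool_rot: [3.14, -0.002, 1.669]
ft_force: [1.9, 8.4, 4.0]
gripper_width: 0.0231
finger_force: 52.6
```

Call:
carry_out(
  series=[
    [[1, -0.03, 0, 0, 0, 0, 0], [1, 0, 0, 0, 0, 0, 0]],
  ],
)

```text
clock: 26.08
position: [0.572, -0.0345, 0.0256]
tool_rot: [3.14, -0.002, 1.669]
ft_force: [1.3, 12.6, 2.7]
gripper_width: 0.0232
finger_force: 52.7
```

Call:
carry_out(
  series=[
    [[1, -0.02, 0, 0, 0, 0, 0], [1, 0, 0, 0, 0, 0, 0], [1, 0, 0, 0, 0, 0, 0]],
  ],
)

```text
clock: 26.45
position: [0.572, -0.0346, 0.0256]
tool_rot: [3.14, -0.003, 1.67]
ft_force: [0.6, 13.4, 3.5]
gripper_width: 0.0236
finger_force: 52.7
```

```bash
python3 - <<'E'
from h import *
vv,uu=np.mgrid[0:480,0:640]
c=cam("wrist"); save(c,"fin"); s=r.observe(); print(s["clock"],np.round(s["position"],4),np.round(s["ft_force"],1))
# blade far end / black head position along y as drag check, before (w2 era) vs now, from the top view
for n in("top","scene"):
    c=cam(n); save(c,n+"fin"); m=c["z_map"]>0; d=depthpts(c,np.c_[uu[m],vv[m]]); k=d[(d[:,2]>.045)&(d[:,2]<.08)&(d[:,1]>.225)&(d[:,1]<.35)&(abs(d[:,0]-.545)<.04)]
    print(n,len(k),k.min(0).round(4),k.max(0).round(4))
a=cv2.imread("pics/topfin.png")[150:350,160:440]; b=cv2.imread("pics/scenefin.png")[140:340,160:440]
cv2.imwrite("pics/fin2.png",cv2.resize(np.vstack([a,b]),None,fx=1.5,fy=1.5))
for f in("top0","topfin"):
    I=cv2.imread(f"pics/{f}.png")[250:275,195:218].astype(int); v,u=np.nonzero(I.max(2)<100); print(f,len(u),u.min(),u.max(),np.mean(u))
E
```

```text
26.5 [ 0.572  -0.0346  0.0256] [ 1.9 13.9  3.8]
top 671 [0.5101 0.2253 0.0454] [0.5689 0.3101 0.0672]
scene 556 [0.509  0.2257 0.0471] [0.5725 0.3085 0.0676]
top0 155 7 22 14.806451612903226
topfin 26 8 21 16.5
```

View pics/fin2.png

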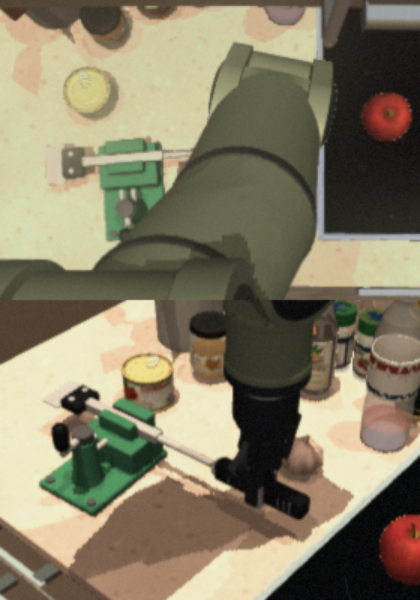

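The final view shows the handle gripped and the inner rod exposed. The blade head hasn't moved in the vise, and the garlic, tin and apple are untouched. The handle is drawn 90 mm, and the pull rose from 8 to 13 N with no further motion, so it is at the hard stop.

```bash
python3 -c "
from plant import r
print(r.close_job())"
```

```text
the job is handed in; nothing more can be done
None
```

I handed the job in at 26.5 s, with the vise cranked to its stop and the shaft clamped and not visibly dragged, and the handle still gripped, drawn 90 mm to the second stop at about 13 N; the apple, garlic and tin were left alone, and the close call gave no verdict.

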